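# Hang the bin of mirror strips on the louvre rail

## Robot

A 7-joint arm with a two-finger parallel gripper is mounted at the origin on the work surface. World frame = base frame: x ahead of the robot, y to its left, z up, the work surface at z = 0. Lengths are in m, angles in degrees, forces in N, time in s.
With the tool pointing down it reaches from about 0.425 to 0.875 m from the base axis. Payload 4.7 kg.
Tool frame: the origin (TCP) lies between the finger pads; the fingertips stand env.tip_reach ahead of it and the grasp point (between the pads) lies 2 mm behind it (env.tip_reach is the distance from the TCP to the fingertips, in m); z points along the fingers, y is the line along which they close (so a half turn about z gives the same grasp; the last joint's range is limited). The gripper opens to 87 mm and grips with 3 to 60 N. Pads are 19 mm wide; open, the fingers measure 117 mm over their backs; the gripper's body (75 mm by 190 mm) begins 51 mm behind the grasp point.
Start: joints at [72.141, 18.392, -4.016, 83.108, 1.295, 78.541, -3.26], TCP at [0.208, -0.616, 0.24] pointing down, gripper open.
Joint ranges: [-163.93, 163.93], [-17.29, 119.83], [-79.2, 71.16], [3.27, 140.29], [-89.18, 269.18], [5.43, 117.66], [-154.24, 154.24]. Speed limits (degrees/s): [147.25, 147.25, 180, 180, 180, 180, 180].

## Interface

Orientations are given as [roll, pitch, yaw] about the fixed x, y, z axes, in that order (R = Rz(yaw) Ry(pitch) Rx(roll)).
In Python, from cell import env gives the robot as it stands.
- The arm moves only by the shell command python3 steer.py 'ROWS' [FORCE]. ROWS is rows parted by semicolons, their numbers by spaces, 1 to 8 of them, each of 5 numbers: dx, dy, dz in m, then a turn about the tool's z in degrees, then the finger opening in m; each row is the pose to reach, as a shift and turn from the pose commanded when the command began, along the tool's axes at that moment; what a row does not reach only later rows make up. A row lasts 1/12 s, in which the tool goes at most 0.0417 m and 7.16 degrees, less where a joint would pass 70% of its speed; a pose out of reach is approached as far as the arm can. The fingers move at their own pace and stop on an object; FORCE is the grip in N (left out, the last holds). Time passes only in rows, so rows that do not move let the fingers close. It prints the time, the measured TCP pose, the force, the opening and the grip force at its end.
- env.get_obs(): the state, without advancing time (a new reading comes with each control period).
- env.read_camera(name): name is "side" or "top"; returns a dict with "color" (480x640x3 uint8, blue, green, red), "fx", "fy", "cx", "cy" (pixels), "world_from_camera" (4x4, takes a point from camera to world coordinates). Camera axes: x right, y down, z forward; pixel columns grow to the right and rows downward; lengths in m; the calibration is good to about 2 mm. A picture is of the moment at which its call begins. There is no depth.
- env.sign_off(): hands the job in; it is judged then, once.
The state is a dict: "time_s": time; "qpos": joint angles; "joint_velocities": joint speeds; "effort": joint torques, N m; "tool_pos": TCP position; "tool_rot": TCP orientation; "force": force on the tool from outside, world axes, zero at the start; "wrist_torque": the same for the moment, N m; "grip_width": finger opening in m; "grasp_force": force on a finger pad.
Only numpy, scipy, OpenCV 4.12 (cv2) and the standard library are available. Lean on these libraries where they do the work, as an engineer would, in place of code of your own. Each camera call takes 0.05 s, during which the arm holds its last target. There are 200 camera calls.

## Task

Lift the lipped bin of glass mirror strips by its grip tab, bring it in under the light bar and over the louvre rail, and lower it gently until its lip catches on the rail before you let go, so that it hangs level, squarely against the rail and near the middle between the posts. The rail is clamped at an unknown height, so feel for it; keep the strips in the bin, do not press hard or let the bin fall, and leave the other kaleidoscope parts alone.

Things in the scene. Friction and masses are not known exactly. Their poses are not given: they have to be found in the camera images.
- bin: Open grey plastic parts bin, 100 (x) x 70 (y) x 60 mm (z), walls 4 mm, 0.17 to 0.34 kg, standing on the bench with the three strips lying in it. Origin: centre of its underside; z up. Its front, with the grip tab, is at -x; its hooked lip runs along the back, +x, over the full width.
- lip (a point): Middle of the slot under the bin's lip, at (56, 0, 56) mm in the bin's frame, axes as the bin. A top plate, its underside at this height, runs back from the back wall (outer face at bin x = 50 mm) to a downturned edge (inner face at x = 62 mm): a 12 mm slot for the rail. The edge reaches 21 mm below this point; its last 8 mm flare outward to about x = 71 mm.
- tab (a point): Grip point on the bin's upright grip tab: a plain block 24 mm wide along the bin's y, 16 mm thick along x, standing 44 mm above the rim at the bin's front. The point is at (-50, 0, 88) mm in the bin's frame, 16 mm below the tab's top, 28 mm above the rim; axes as the bin. Close the fingers along the bin's y; the tab's sides are free.
- stand: Fixed steel louvre stand, front facing -x (to the robot). Origin: on the bench below the middle of the rail's front face; x points away from the robot, z up. Two 24 mm square posts, 356 mm high, at y = -150 and +150 mm (x = 12 to 36 mm), on a 12 mm base plate (x = 10 to 140 mm). A well hung bin has its origin at stand x = -50 to -58 mm and may lean forward by up to 6 degrees.
- railzone (a point): Fixed point at (0, 0, 120) mm in the stand's frame, axes as the stand: the lowest place for the louvre rail's top edge. The rail is an upright steel plate between the posts, 276 mm long, 8 mm thick (x = 0 to 8 mm), 62 mm tall, top edge level and rounded. It is clamped with that edge 0 to 55 mm above this point, unreported, new each time; it stays put below 80 N.
- bar (a point): Middle of the front lower edge of the light bar, at (-102, 0, 325) mm in the stand's frame. The bar is 316 mm long, 55 mm deep (stand x = -102 to -47 mm), 22 mm high, held from the posts by two arms at y = -150 and +150 mm. A hung bin's tab is right under it, so the gripper must lean back to the robot (30 to 45 degrees, fingertips pointing forward and down).
- strip0: Smoky glass mirror strip, 82 x 17 x 4 mm, 16 g, lying in the bin along its x. Origin: centre of its underside.
- strip1: A second strip, the same.
- strip2: A third strip, the same.
- tube: Bystander: upright copper body tube, 48 mm across, 130 mm high. Origin: centre of its underside.
- eyecap: Bystander: brass eyepiece cap, 52 mm across, 18 mm high. Origin: centre of its underside.
- endring: Bystander: walnut end ring, 60 mm across, 14 mm high. Origin: centre of its underside.
- cell: Bystander: clear acrylic object cell, a disc 50 mm across, 16 mm high. Origin: centre of its underside.

How it is judged (in metres and radians):
On the way:
1. the bin is lifted clear of the bench (height (world z) of bin above 0.04 m), for 0.2 s.
At the end, for the whole second after the job is handed in: The bin hangs by its lip from the louvre rail: its weight on the stand, its origin 44 to 66 mm in front of the rail's front face, within 50 mm of the middle of the rail and 50 to 135 mm above the bench, square to the stand and upright within 0.2 rad, at rest, with all three strips lying inside it (x of bin in the frame of stand between -0.066 and -0.044 m and y of bin in the frame of stand between -0.05 and 0.05 m and z of bin in the frame of stand between 0.05 and 0.135 m and angle between bin's own z axis and vertical below 0.2 rad and angle between the x axis of bin and the x axis of stand, either way round below 0.2 rad and contact force between bin and stand above 1 N and linear speed of bin below 0.02 m/s and x of strip0 in the frame of bin between -0.05 and 0.05 m and y of strip0 in the frame of bin between -0.035 and 0.035 m and z of strip0 in the frame of bin between 0 and 0.05 m and x of strip1 in the frame of bin between -0.05 and 0.05 m and y of strip1 in the frame of bin between -0.035 and 0.035 m and z of strip1 in the frame of bin between 0 and 0.05 m and x of strip2 in the frame of bin between -0.05 and 0.05 m and y of strip2 in the frame of bin between -0.035 and 0.035 m and z of strip2 in the frame of bin between 0 and 0.05 m); the robot touches nothing.
It fails at once if the held bin is pressed or knocked against the stand with more than 30 N (contact force between the fingers and bin above 0.5 N and contact force between bin and stand above 30 N).
It fails at once if the bin is let go and falls (faster than 0.25 m/s, a fall of some 3 mm) instead of being lowered until its lip rests on the rail (contact force between the fingers and bin below 0.05 N and linear speed of bin above 0.25 m/s).
It fails at once if the robot pushes against the stand with more than 20 N (contact force between the arm and stand above 20 N).
It fails at once if the copper tube, eyepiece cap, end ring or object cell is moved by more than 20 mm (distance of any of tube, eyecap, endring, cell from where it was at the start of the episode above 0.02 m).
It also fails if it takes over 58 s, if anything falls off the work surface, if the arm or the gripper's body presses on something with over 40 N, if the wrist force passes 120 N, or if a joint passes its speed limit or range.

## Working session

There is one attempt and no reset: what is moved stays moved. The work goes in short steps, Python scripts to look and compute and a shell command to move; the robot and the scene stay as the last step left them, time stands still between calls to the robot, and variables do not carry over. Pictures are saved under pics/ and viewed, at most 11 in all, crops included, and the job is handed in when it is done.

```bash
ls; mkdir -p pics
python3 - <<'E'
from cell import env
import cv2
print(env.get_obs(), env.tip_reach)
for n in("side","top"):
    c=env.read_camera(n); cv2.imwrite(f"pics/{n}0.png",c["color"]); print(n,c["fx"],c["fy"],c["cx"],c["cy"],c["world_from_camera"].round(4).tolist() if hasattr(c["world_from_camera"],'round') else c["world_from_camera"])
E
```

```text
cell.py
pics
steer.py
  3 cell.py
  5 steer.py
  8 total
{'time_s': 0.0, 'qpos': array([72.14288601, 18.44164528, -4.0179251 , 83.17714874,  1.29380436,
       78.53957212, -3.26142932]), 'joint_velocities': array([ 0.0309332 ,  0.02927048,  0.01683508,  0.08769623, -0.07292178,
       -0.04039223,  0.03491654]), 'effort': array([ 7.27543738e-04, -4.91284096e+01, -4.03586207e-01, -3.12532425e+01,
       -6.39189966e-02,  4.38356667e-02,  1.68796796e-04]), 'tool_pos': array([ 0.20783566, -0.61531326,  0.2384128 ]), 'tool_rot': array([-1.79886824e+02,  3.85149120e-03,  1.86675208e+01]), 'force': array([0.35978685, 0.14153789, 0.72467274]), 'wrist_torque': array([-0.01981188, -0.03192704,  0.0105112 ]), 'grasp_force': 0.0, 'grip_width': 0.08735571015416671} 0.017
side 603.4400045982114 603.4400045982114 308.59235071431186 235.18045524393926 [[-0.7523, -0.4264, 0.5022, -0.2708], [-0.6587, 0.4752, -0.5833, 0.8433], [0.0101, -0.7697, -0.6384, 1.1789], [0.0, 0.0, 0.0, 1.0]]
top 536.205296699506 536.205296699506 318.53578653454196 237.3149032996897 [[0.0243, -0.9979, 0.0606, 0.4276], [-0.9997, -0.0239, 0.007, -0.0389], [-0.0055, -0.0607, -0.9981, 1.2992], [0.0, 0.0, 0.0, 1.0]]
```

View pics/side0.png

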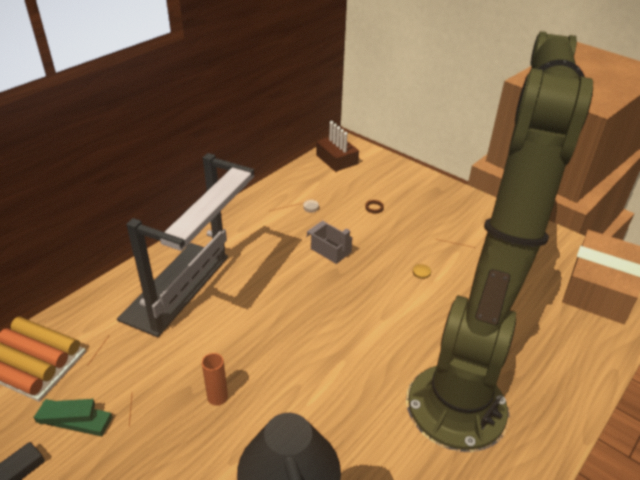

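View pics/top0.png

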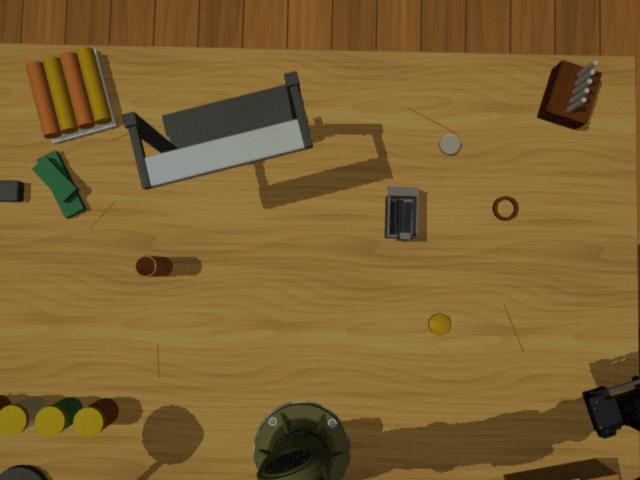

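The side view shows the stand at (185,240), the bin at (330,240) with its tab at (346,240), and the tube at (215,380). In the top view the bin is at (402,214) with its tab at (404,235), and the light bar runs from (147,180) to (308,138). I'll enlarge both areas next.

Run:
```python
import cv2,numpy as np
t=cv2.imread("pics/top0.png");s=cv2.imread("pics/side0.png")
def crop(im,x,y,w,h,k):
    o=cv2.resize(im[y:y+h,x:x+w],None,fx=k,fy=k,interpolation=cv2.INTER_CUBIC)
    return np.clip(o.astype(float)*1.5,0,255).astype(np.uint8) if im is t else o
cv2.imwrite("pics/bin.png",np.hstack([crop(t,375,175,55,75,7),crop(s,300,210,55,75,7)]))
cv2.imwrite("pics/stand.png",np.hstack([crop(t,110,60,210,140,2),cv2.resize(crop(s,110,145,150,195,2),(215,280))]) if 0 else np.vstack([crop(t,115,65,210,130,3.0)]))
cv2.imwrite("pics/stand2.png",crop(s,110,145,150,195,3))
```

```text
(no output)
```

View pics/bin.png

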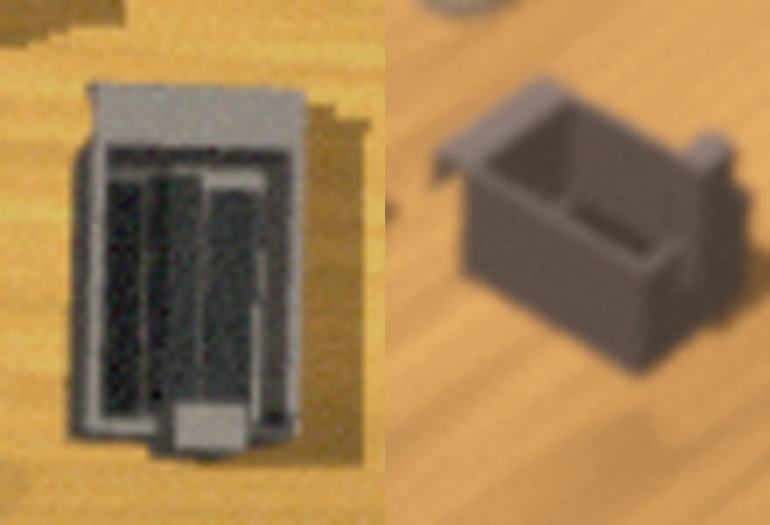

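View pics/stand.png

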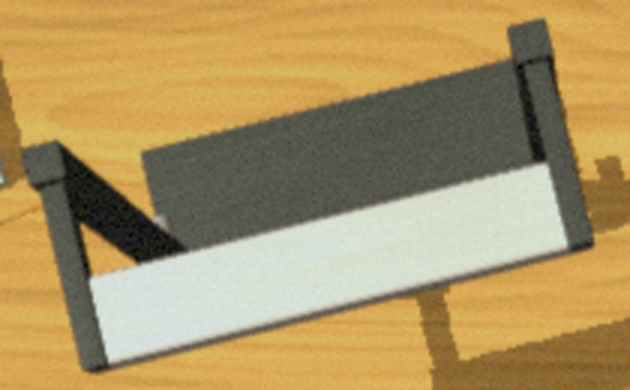

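View pics/stand2.png

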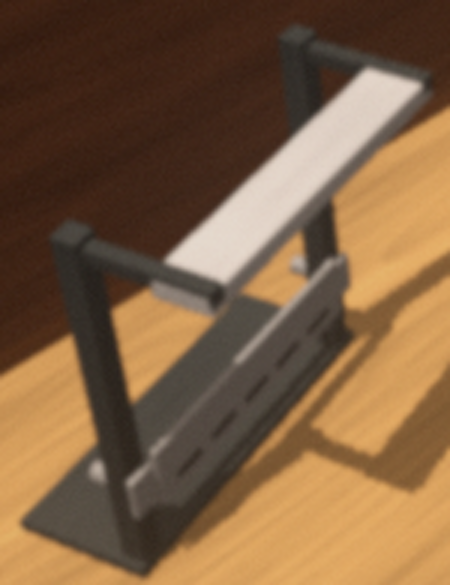

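Bin crop: the tab top spans crop (173–250, 402–450), and the lip edge runs from (92,85) to (305,90). Stand crops: the white bar's corners are at (88,278), (545,163), (570,248) and (105,363). The rail's top edge is visible running from (165,440) to (335,260) in the side crop. Next I'll triangulate these.

```bash
cat > h.py <<'E'
import numpy as np
from scipy.spatial.transform import Rotation as R
C={"side":(603.44,308.59,235.18,[[-0.7523,-0.4264,0.5022,-0.2708],[-0.6587,0.4752,-0.5833,0.8433],[0.0101,-0.7697,-0.6384,1.1789]]),
"top":(536.205,318.536,237.315,[[0.0243,-0.9979,0.0606,0.4276],[-0.9997,-0.0239,0.007,-0.0389],[-0.0055,-0.0607,-0.9981,1.2992]])}
def ray(n,p):
    f,cx,cy,W=C[n];W=np.array(W);d=W[:,:3]@[(p[0]-cx)/f,(p[1]-cy)/f,1];return W[:,3],d
def plane(n,p,z):
    o,d=ray(n,p);return o+d*(z-o[2])/d[2]
def tri(a,b):
    o,d=ray("top",a);q,e=ray("side",b)
    st=np.linalg.lstsq(np.c_[d,-e],q-o,rcond=None)[0]
    A=o+d*st[0];B=q+e*st[1];return (A+B)/2,np.linalg.norm(A-B)
def up(c,x0,y0,k): return ((c[0]+.5)/k-.5+x0,(c[1]+.5)/k-.5+y0)
E
cat > m.py <<'E'
from h import *
import cv2
np.set_printoptions(precision=4,suppress=True)
bt=lambda *c:up(c,375,175,7); bs=lambda x,y:up((x-385,y),300,210,7)
st=lambda *c:up(c,115,65,3); ss=lambda *c:up(c,110,145,3)
print("tabtop",tri(bt(211,426),bs(710,150)))
print("tabtop@.104",plane("top",bt(211,426),.104))
L=[plane("top",bt(*c),.06) for c in((92,85),(305,90))]
print("lip top",L,tri(bt(92,85),bs(440,155)),tri(bt(305,90),bs(545,77)))
F=[plane("top",bt(*c),.06) for c in((88,432),(299,437))];print("front rim",F)
for a in(L,F): d=a[1]-a[0];print("yaw",np.degrees(np.arctan2(d[0],-d[1])))
for l,r in((L[0],F[0]),(L[1],F[1])): d=l-r;print("yaw x",np.degrees(np.arctan2(d[1],d[0])),np.linalg.norm(d))
# bar white mask
im=cv2.imread("pics/top0.png");h=cv2.cvtColor(im,cv2.COLOR_BGR2HSV)
m=((h[...,1]<50)&(h[...,2]>110)).astype(np.uint8);m[:60]=0;m[200:]=0;m[:,:120]=0;m[:,330:]=0
c=max(cv2.findContours(m,0,2)[0],key=cv2.contourArea);r=cv2.minAreaRect(c);print(r)
q=cv2.boxPoints(r);P=[plane("top",x,.347) for x in q];print("bar",np.array(P),np.mean(P,0))
for i in range(4): d=P[i]-P[i-1];print(np.linalg.norm(d),np.degrees(np.arctan2(d[1],d[0])))
for a,b in(((88,278),(165,262)),((545,163),(370,68)),((570,248),(430,88)),((105,363),(225,290))):print("bar corner",tri(st(*a),ss(*b)))
for c in((24,148),(56,143),(62,180),(32,187),(512,27),(545,20),(553,55),(518,63)):print("post",plane("top",st(*c),.356))
print("postL tri",tri(st(43,165),ss(70,235)),"postR",tri(st(532,41),ss(298,37)))
print("base",plane("top",st(142,152),.012),plane("top",st(512,62),.012),tri(st(142,152),ss(22,525)))
E
python3 m.py
```

```text
tabtop (array([ 0.5087, -0.2229,  0.104 ]), np.float64(0.0006299089864829324))
tabtop@.104 [ 0.509  -0.2227  0.104 ]
lip top [array([ 0.6246, -0.1883,  0.06  ]), array([ 0.6246, -0.259 ,  0.06  ])] (array([ 0.624, -0.189,  0.059]), np.float64(0.0020256452431090905)) (array([ 0.6247, -0.2593,  0.0588]), np.float64(0.0002349421875837583))
front rim [array([ 0.509 , -0.1889,  0.06  ]), array([ 0.509 , -0.2586,  0.06  ])]
yaw -0.012954844084920862
yaw 0.011302476879648943
yaw x 0.28800875027561607 0.1156116678328627
yaw x -0.2360067409782059 0.11558144564190538
((223.82357788085938, 152.29412841796875), (29.10427474975586, 157.6481475830078), 75.96376037597656)
bar [[ 0.622   0.2855  0.347 ]
 [ 0.6981  0.0122  0.347 ]
 [ 0.6469 -0.0018  0.347 ]
 [ 0.5712  0.2705  0.347 ]] [0.6346 0.1416 0.347 ]
0.05299543361296246 16.364829364513042
0.2836257262937076 -74.44197920816067
0.0531385664115962 -164.64718776998768
0.28268921749818393 105.52801464221555
bar corner (array([0.6214, 0.2844, 0.3485]), np.float64(0.0006913769125558458))
bar corner (array([0.6968, 0.0123, 0.3492]), np.float64(0.0019163424846050275))
bar corner (array([ 0.6457, -0.0047,  0.3441]), np.float64(0.004535177280258147))
bar corner (array([0.5705, 0.2729, 0.3439]), np.float64(0.002182720326712196))
post [0.6977 0.3238 0.356 ]
post [0.7011 0.3048 0.356 ]
post [0.6788 0.3002 0.356 ]
post [0.6742 0.3179 0.356 ]
post [0.7779 0.0345 0.356 ]
post [0.7826 0.0148 0.356 ]
post [0.7613 0.0095 0.356 ]
post [0.756  0.0303 0.356 ]
postL tri (array([0.6894, 0.3139, 0.3539]), np.float64(0.003006858610887648)) postR (array([0.7714, 0.0229, 0.3522]), np.float64(0.0010563184176103912))
base [0.795  0.3597 0.012 ] [0.8765 0.0604 0.012 ] (array([0.7968, 0.3616, 0.0051]), np.float64(0.000619091537094817))
```

```bash
python3 steer.py '0 0 0 0 0 0.087'; python3 steer.py
python3 - <<'E'
from h import *
# rail top edge height guess: side crop points cast onto stand plane x=8mm / 0
yaw=np.radians(15.6);n=np.array([np.cos(yaw),np.sin(yaw),0]);o0=np.array([.706,.161,0])
for c in((165,437),(200,400),(240,358),(280,318),(315,280)):
    o,d=ray("side",up(c,110,145,3))
    for x in(0,8):
        t=(x/1000-(o-o0)@n)/(d@n);p=o+d*t;print(c,x,(p-o0)@[-n[1],n[0],0],p[2])
E
```

```text
(165, 437) 0 0.12518044911255405 0.13523085286925896
(165, 437) 8 0.11678608584663752 0.1242061768627909
(200, 400) 0 0.07671528779329488 0.13503550492717675
(200, 400) 8 0.06780896850892675 0.12400876538575045
(240, 358) 0 0.018567818065313445 0.13451860348731426
(240, 358) 8 0.009047264838982452 0.12348640371846109
(280, 318) 0 -0.042459548470234997 0.1319395716675511
(280, 318) 8 -0.05262475708896889 0.12088012860009001
(315, 280) 0 -0.09931689461812275 0.13268812552357634
(315, 280) 8 -0.11008270911046246 0.12163658971653257Traceback (most recent call last):
  File "steer.py", line 5, in <module>
    connect(sys.argv[1:4])
    ~~~~~~~^^^^^^^^^^^^^^^
ValueError: each row has 5 numbers
Traceback (most recent call last):
  File "steer.py", line 5, in <module>
    connect(sys.argv[1:4])
    ~~~~~~~^^^^^^^^^^^^^^^
TypeError: make.<locals>.jog() missing 1 required positional argument: 'text'
```

```bash
python3 steer.py '.214 -.204 -.087 1 .087;.214 -.204 -.087 1 .087;.214 -.204 -.087 1 .087;.214 -.204 -.087 1 .087;.214 -.204 -.087 1 .087;.214 -.204 -.087 1 .087;.214 -.204 -.087 1 .087;.214 -.204 -.087 1 .087'
```

```text
time_s: 0.77
tool_pos: [0.3492, -0.3485, 0.3284]
tool_rot: [179.9, -0.1, 18.1]
force: [0.1, -0.3, 0.7]
grip_width: 0.0872
grasp_force: 0.0
```

```bash
python3 steer.py '.214 -.204 -.087 1 .087;.214 -.204 -.087 1 .087;.214 -.204 -.087 1 .087;.214 -.204 -.087 1 .087;.214 -.204 -.087 1 .087;.214 -.204 -.087 1 .087;.214 -.204 -.087 1 .087;.214 -.204 -.087 1 .087'
```

```text
time_s: 1.43
tool_pos: [0.4895, -0.0881, 0.4151]
tool_rot: [-180.0, -0.2, 17.1]
force: [-0.5, 0.7, 0.4]
grip_width: 0.0871
grasp_force: 0.0
```

```bash
python3 steer.py '.214 -.204 -.087 1 .087;.214 -.204 -.087 1 .087;.214 -.204 -.087 1 .087;.214 -.204 -.087 1 .087;.214 -.204 -.087 1 .087;.214 -.204 -.087 1 .087;.214 -.204 -.087 1 .087;.214 -.204 -.087 1 .087'; python3 -c "
from cell import env
print(env.get_obs()['qpos'])"
```

```text
time_s: 2.1
tool_pos: [0.6349, 0.1677, 0.499]
tool_rot: [-179.8, 0.1, 16.0]
force: [0.4, 1.3, 0.5]
grip_width: 0.0871
grasp_force: 0.0
[   7.46663053   26.35092595  -45.01049532   48.34547556   19.41528786
  111.21127992 -101.1379896 ]
```

```bash
python3 steer.py '.3 0 0 0 .087;.3 0 0 0 .087;.3 0 0 0 .087;.3 0 0 0 .087;.3 0 0 0 .087;.3 0 0 0 .087;.3 0 0 0 .087;.3 0 0 0 .087'; python3 -c "
from cell import env
print(env.get_obs()['qpos'])"
```

```text
time_s: 2.77
tool_pos: [0.8234, 0.2021, 0.4253]
tool_rot: [179.7, -3.3, 15.7]
force: [0.5, 1.9, 2.5]
grip_width: 0.0869
grasp_force: 0.0
[-16.50283553  56.19911246  24.81190726   3.26193945 -23.64495453
 117.50941298 -89.08530372]
```

```bash
python3 steer.py '0 0 -.4 0 .087;0 0 -.4 0 .087;0 0 -.4 0 .087;0 0 -.4 0 .087;0 0 -.4 0 .087;0 0 -.4 0 .087;0 0 -.4 0 .087;0 0 -.4 0 .087'; python3 -c "
from cell import env
print(env.get_obs()['qpos'])"
```

```text
time_s: 3.43
tool_pos: [0.801, 0.1965, 0.5114]
tool_rot: [179.8, -9.1, 15.7]
force: [0.3, -0.0, -0.8]
grip_width: 0.087
grasp_force: 0.0
[-16.4612545   50.23590794  22.29937159   3.27018538 -21.3107407
 117.59729549 -89.20569189]
```

```bash
for i in 1; do python3 steer.py '0 0 -.6 0 .087;0 0 -.6 0 .087;0 0 -.6 0 .087;0 0 -.6 0 .087;0 0 -.6 0 .087;0 0 -.6 0 .087;0 0 -.6 0 .087;0 0 -.6 0 .087'; done; python3 -c "
from cell import env
print(env.get_obs()['qpos'])"
```

```text
time_s: 4.1
tool_pos: [0.7752, 0.1893, 0.584]
tool_rot: [179.8, -14.2, 15.7]
force: [0.4, 0.9, -0.2]
grip_width: 0.0871
grasp_force: 0.0
[-16.58768562  45.09264322  22.37988665   3.30422966 -21.16744367
 117.60184582 -89.18649261]
```

```bash
python3 steer.py '.3 0 -.6 0 .087;.3 0 -.6 0 .087;.3 0 -.6 0 .087;.3 0 -.6 0 .087;.3 0 -.6 0 .087;.3 0 -.6 0 .087;.3 0 -.6 0 .087;.3 0 -.6 0 .087'; python3 -c "
from cell import env
print(env.get_obs()['qpos'])"
```

```text
time_s: 4.77
tool_pos: [0.7496, 0.1862, 0.6392]
tool_rot: [179.7, -18.2, 15.7]
force: [-0.6, 0.9, 0.5]
grip_width: 0.0871
grasp_force: 0.0
[-17.06392145  41.05580556  23.54667516   3.35627578 -22.02434602
 117.60093022 -89.38792082]
```

```bash
python3 steer.py '-.3 0 -.6 0 .087;-.3 0 -.6 0 .087;-.3 0 -.6 0 .087;-.3 0 -.6 0 .087;-.3 0 -.6 0 .087;-.3 0 -.6 0 .087;-.3 0 -.6 0 .087;-.3 0 -.6 0 .087'
```

```text
time_s: 5.43
tool_pos: [0.7129, 0.17, 0.7092]
tool_rot: [179.6, -23.6, 15.7]
force: [0.1, -0.5, 0.6]
grip_width: 0.087
grasp_force: 0.0
```

```bash
python3 steer.py '-.1 0 -.6 0 .087;-.1 0 -.6 0 .087;-.1 0 -.6 0 .087;-.1 0 -.6 0 .087;-.1 0 -.6 0 .087;-.1 0 -.6 0 .087;-.1 0 -.6 0 .087;-.1 0 -.6 0 .087'; python3 -c "
from cell import env
print(env.get_obs()['qpos'])"
```

```text
time_s: 6.1
tool_pos: [0.6684, 0.1541, 0.7768]
tool_rot: [179.5, -29.0, 15.8]
force: [0.4, 0.1, -0.2]
grip_width: 0.087
grasp_force: 0.0
[-16.48766169  30.23496095  22.03483193   3.33987509 -20.44381518
 117.59928779 -88.77080418]
```

```bash
python3 steer.py '-.1 0 -.6 0 .087;-.1 0 -.6 0 .087;-.1 0 -.6 0 .087;-.1 0 -.6 0 .087;-.1 0 -.6 0 .087;-.1 0 -.6 0 .087;-.1 0 -.6 0 .087;-.1 0 -.6 0 .087'
```

```text
time_s: 6.77
tool_pos: [0.6181, 0.1352, 0.8396]
tool_rot: [179.4, -34.5, 15.9]
force: [0.6, 0.2, -0.1]
grip_width: 0.087
grasp_force: 0.0
```

```bash
python3 steer.py '-.1 0 -.6 0 .087;-.1 0 -.6 0 .087;-.1 0 -.6 0 .087;-.1 0 -.6 0 .087;0 0 0 0 .087'; python3 -c "
from cell import env
print(env.get_obs()['qpos'])"
```

```text
time_s: 7.18
tool_pos: [0.5957, 0.1269, 0.8638]
tool_rot: [179.3, -36.7, 15.8]
force: [-0.6, 0.1, 2.5]
grip_width: 0.0872
grasp_force: 0.0
[-15.86298434  22.54497172  21.27525407   3.27215156 -19.82459337
 117.64372632 -88.32394519]
```

```bash
cat > d.py <<'E'
import sys
from h import *
from cell import env
o=env.get_obs();p=o['tool_pos'];M=R.from_euler('xyz',o['tool_rot'],degrees=True)
t=np.array(list(map(float,sys.argv[1:4])))
np.set_printoptions(precision=4,suppress=True)
print(p,o['tool_rot'],"tool shift",M.inv().apply(t-p),"axes",M.as_matrix().T.tolist() and M.as_matrix().round(3).tolist(),"F",o['force'],o['qpos'])
E
python3 d.py .456 -.259 .171
```

```text
[0.5957 0.1269 0.8638] [179.319  -36.7369  15.8209] tool shift [-0.6065  0.3282  0.4158] axes [[0.771, 0.266, 0.579], [0.218, -0.964, 0.152], [0.598, 0.01, -0.801]] F [-0.6044  0.0812  2.4799] [-15.863   22.545   21.2753   3.2722 -19.8246 117.6437 -88.3239]
```

```bash
python3 steer.py '-.24 .13 .165 0 .087;-.24 .13 .165 0 .087;-.24 .13 .165 0 .087;-.24 .13 .165 0 .087;-.24 .13 .165 0 .087;-.24 .13 .165 0 .087;-.24 .13 .165 0 .087;-.24 .13 .165 0 .087'; python3 d.py .456 -.259 .171
```

```text
time_s: 7.85
tool_pos: [0.5581, 0.0092, 0.6381]
tool_rot: [179.4, -35.8, 16.0]
force: [0.0, -0.3, 0.6]
grip_width: 0.0873
grasp_force: 0.0
[0.5581 0.0092 0.6381] [179.3827 -35.7824  15.9538] tool shift [-0.4126  0.2268  0.2809] axes [[0.78, 0.269, 0.565], [0.223, -0.963, 0.15], [0.585, 0.009, -0.811]] F [ 0.0442 -0.3177  0.5892] [-32.9492 -16.1042  24.2524  78.4642   2.2198  80.6533 -81.345 ]
```

```bash
python3 steer.py '-.22 .12 .15 0 .087;-.22 .12 .15 0 .087;-.22 .12 .15 0 .087;-.22 .12 .15 0 .087;-.22 .12 .15 0 .087;-.22 .12 .15 0 .087;-.22 .12 .15 0 .087;-.22 .12 .15 0 .087'; python3 d.py .456 -.259 .171
```

```text
time_s: 8.52
tool_pos: [0.5362, -0.0941, 0.4738]
tool_rot: [179.5, -35.5, 15.9]
force: [1.4, -0.7, -0.3]
grip_width: 0.0868
grasp_force: 0.0
[ 0.5362 -0.0941  0.4738] [179.5071 -35.4902  15.9177] tool shift [-0.2755  0.1351  0.1767] axes [[0.783, 0.269, 0.561], [0.223, -0.963, 0.151], [0.581, 0.007, -0.814]] F [ 1.3779 -0.7452 -0.2641] [ 30.3452 -17.2512  -8.0455  99.9629 -24.5887  69.1108 -49.1048]
```

```bash
python3 d.py .49 -.25 .17; python3 steer.py '-.12 .06 .08 0 .087;-.12 .06 .08 0 .087;-.12 .06 .08 0 .087;-.12 .06 .08 0 .087;-.12 .06 .08 0 .087;-.12 .06 .08 0 .087';python3 d.py .49 -.25 .17
```

```text
[ 0.5362 -0.0941  0.4738] [179.5071 -35.4902  15.9177] tool shift [-0.2474  0.1356  0.1979] axes [[0.783, 0.269, 0.561], [0.223, -0.963, 0.151], [0.581, 0.007, -0.814]] F [ 1.3779 -0.7452 -0.2641] [ 30.3452 -17.2512  -8.0455  99.9629 -24.5887  69.1108 -49.1048]
time_s: 9.02
tool_pos: [0.5021, -0.1653, 0.3386]
tool_rot: [179.9, -35.3, 15.7]
force: [0.5, 0.7, 0.1]
grip_width: 0.0871
grasp_force: 0.0
[ 0.5021 -0.1653  0.3386] [179.8554 -35.332   15.6512] tool shift [-0.1257  0.078   0.1178] axes [[0.786, 0.268, 0.558], [0.22, -0.963, 0.154], [0.578, 0.002, -0.816]] F [0.5335 0.6885 0.1409] [ 36.0082 -16.2801  -3.5623 114.4363 -30.7899  60.1202 -31.5718]
```

```bash
python3 steer.py '-.126 .078 .118 0 .087;-.126 .078 .118 0 .087;-.126 .078 .118 0 .087;-.126 .078 .118 0 .087;-.126 .078 .118 0 .087;-.126 .078 .118 0 .087;-.126 .078 .118 0 .087';python3 d.py .513 -.243 .091
```

```text
time_s: 9.6
tool_pos: [0.4927, -0.2499, 0.1726]
tool_rot: [179.7, -35.5, 15.9]
force: [0.9, 0.3, 0.5]
grip_width: 0.0869
grasp_force: 0.0
[ 0.4927 -0.2499  0.1726] [179.6684 -35.4806  15.9195] tool shift [-0.0299 -0.0015  0.0789] axes [[0.783, 0.271, 0.56], [0.223, -0.963, 0.154], [0.58, 0.005, -0.814]] F [0.9314 0.3139 0.4915] [ 37.2494  -2.6702   4.844  122.7951 -41.5129  47.1596  -6.5069]
```

```bash
python3 steer.py '-.015 -.001 .04 0 .087;-.03 -.0015 .079 0 .087;-.03 -.0015 .079 0 .087;-.03 -.0015 .079 0 .087;-.03 -.0015 .079 0 .087';python3 d.py .513 -.243 .091
python3 - <<'E'
from cell import env
import cv2,numpy as np
t=env.read_camera("top")["color"];s=env.read_camera("side")["color"]
cv2.imwrite("pics/g1.png",np.hstack([cv2.resize(x,(400,500),interpolation=2) for x in(t[165:265,365:445],s[200:300,290:370])]))
E
```

```text
time_s: 10.02
tool_pos: [0.5136, -0.244, 0.0931]
tool_rot: [179.4, -35.6, 16.1]
force: [0.1, -0.4, 0.3]
grip_width: 0.087
grasp_force: 0.0
[ 0.5136 -0.244   0.0931] [179.4118 -35.631   16.077 ] tool shift [-0.0015 -0.0012  0.0015] axes [[0.781, 0.271, 0.563], [0.225, -0.962, 0.151], [0.583, 0.008, -0.813]] F [ 0.0859 -0.3679  0.2845] [ 36.0637   5.4592   3.8431 125.4775 -50.8445  38.4488   3.7541]
```

View pics/g1.png

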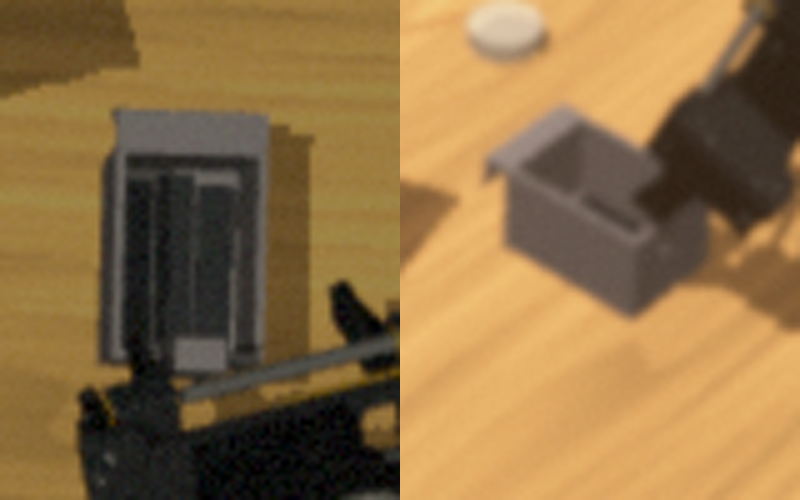

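The fingers straddle the tab: left finger at crop (150,365), tab at (200,352), right finger at (345,305). The bin hasn't moved, so I'll close.

```bash
python3 steer.py '-.001 -.001 .001 0 .06;-.001 -.001 .001 0 .05;-.001 -.001 .001 0 .04;-.001 -.001 .001 0 .03;-.001 -.001 .001 0 .02;-.001 -.001 .001 0 .02;-.001 -.001 .001 0 .02;-.001 -.001 .001 0 .02' 20
python3 - <<'E'
from cell import env
import cv2,numpy as np
t=env.read_camera("top")["color"];s=env.read_camera("side")["color"]
cv2.imwrite("pics/g2.png",np.hstack([cv2.resize(x,(400,500),interpolation=2) for x in(t[165:265,365:445],s[200:300,290:370])]))
E
```

```text
time_s: 10.78
tool_pos: [0.5105, -0.2424, 0.0875]
tool_rot: [179.7, -35.4, 15.9]
force: [-0.4, 0.1, -0.4]
grip_width: 0.0417
grasp_force: 0.3
```

View pics/g2.png

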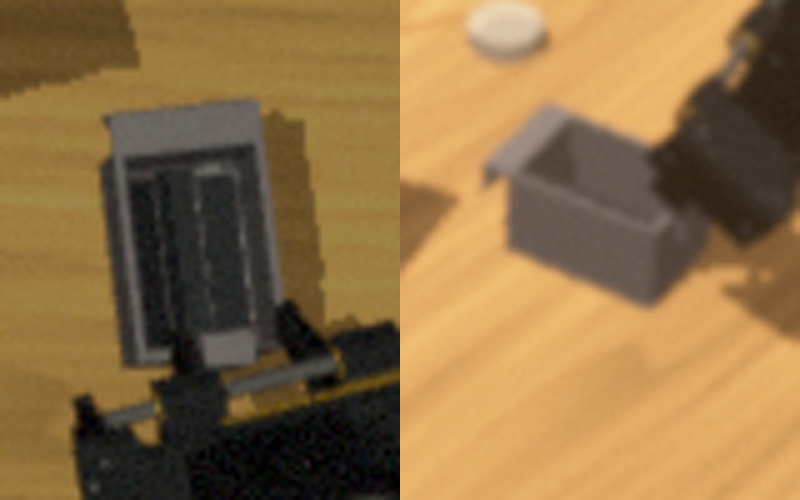

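The bin is turning as intended (lip edge now from (105,118) to (258,100)), and the opening is 42 mm so far. I'll keep closing.

```bash
python3 steer.py '0 0 -.001 0 .02;0 0 -.002 0 .01;0 0 -.002 0 .01;0 0 -.002 0 .01;0 0 -.002 0 .01;0 0 -.002 0 .01;0 0 -.002 0 .01' 30
python3 - <<'E'
from cell import env
import cv2,numpy as np
t=env.read_camera("top")["color"];s=env.read_camera("side")["color"]
cv2.imwrite("pics/g3.png",np.hstack([cv2.resize(x,(400,500),interpolation=2) for x in(t[165:265,365:445],s[200:300,290:370])]))
E
```

```text
time_s: 11.47
tool_pos: [0.5095, -0.243, 0.0893]
tool_rot: [179.7, -35.4, 15.9]
force: [-0.4, -0.5, -2.4]
grip_width: 0.024
grasp_force: 29.6
```

View pics/g3.png

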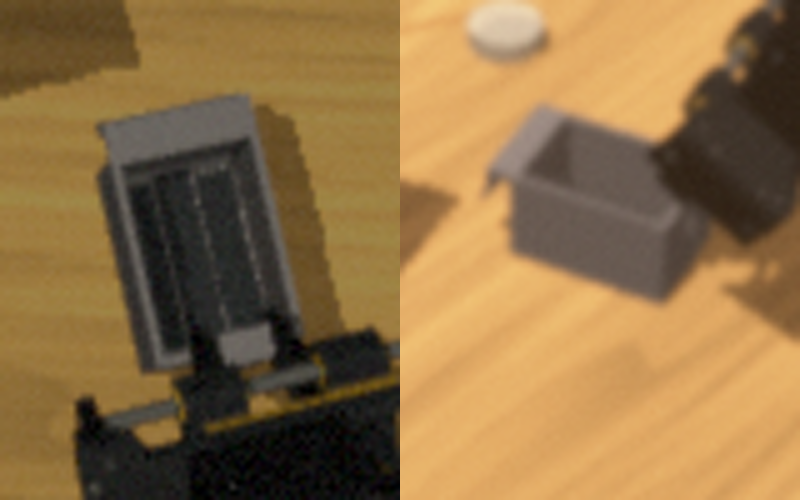

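The grip is flush (opening 24.0 mm) and the three strips are inside. The lip corners are at crop (100,128) and (248,97), and the tab top is at about (249,346). I'll compute the bin's pose and the lift.

```bash
cat > b.py <<'E'
from h import *
cr=lambda x,y:up((x,y),365,165,5)
a=plane("top",cr(100,128),.06);b=plane("top",cr(248,97),.06);c=plane("top",cr(249,346),.104)
d=b-a;yaw=np.arctan2(d[0],-d[1]);print(np.degrees(yaw),a,b,c,np.linalg.norm(d))
ex=np.array([np.cos(np.radians(15.9)),np.sin(np.radians(15.9)),0]);ey=np.array([-ex[1],ex[0],0])
T=np.array([.5095,-.243,.0893])
for n,q in(("lipmid",(a+b)/2),("tab",c)):print(n,(q-T)@ex,(q-T)@ey)
E
python3 b.py; python3 d.py .5095 -.243 .1893
```

```text
13.250204975826101 [ 0.61629945 -0.18118789  0.06      ] [ 0.63244765 -0.24976576  0.06      ] [ 0.5131525  -0.24423286  0.104     ] 0.07045344269685223
lipmid 0.1180188653725523 -0.0050004932797327
tab 0.003175010627878728 -0.0021863292621271337
[ 0.5095 -0.2429  0.0893] [179.6684 -35.3935  15.8709] tool shift [ 0.0579  0.0006 -0.0815] axes [[0.784, 0.27, 0.559], [0.223, -0.963, 0.153], [0.579, 0.005, -0.815]] F [-0.4308 -0.8581 -2.3866] [ 36.1393   5.4714   3.9348 125.8985 -50.8725  38.3979   3.9512]
```

```bash
python3 steer.py '.01 0 -.014 0 .01;.03 0 -.041 0 .01;.05 0 -.07 0 .01;.058 0 -.081 0 .01;.058 0 -.081 0 .01;.058 0 -.081 0 .01;.058 0 -.081 0 .01' 55
python3 - <<'E'
from cell import env
import cv2,numpy as np
t=env.read_camera("top")["color"];s=env.read_camera("side")["color"]
cv2.imwrite("pics/g4.png",np.hstack([cv2.resize(x,(400,500),interpolation=2) for x in(t[165:265,365:445],s[180:280,290:370])]))
E
python3 d.py .6 0 .2
```

```text
time_s: 12.15
tool_pos: [0.5087, -0.2413, 0.1868]
tool_rot: [179.8, -35.3, 15.8]
force: [0.6, 0.7, -3.6]
grip_width: 0.0238
grasp_force: 54.5
[ 0.5087 -0.2413  0.1864] [179.9031 -35.2469  15.7595] tool shift [ 0.1332 -0.2076  0.0771] axes [[0.786, 0.271, 0.556], [0.222, -0.963, 0.155], [0.577, 0.001, -0.817]] F [-0.4782  0.0517 -2.8011] [ 35.4368  -2.8326   4.3138 121.077  -39.8254  47.4265 -10.597 ]
```

View pics/g4.png

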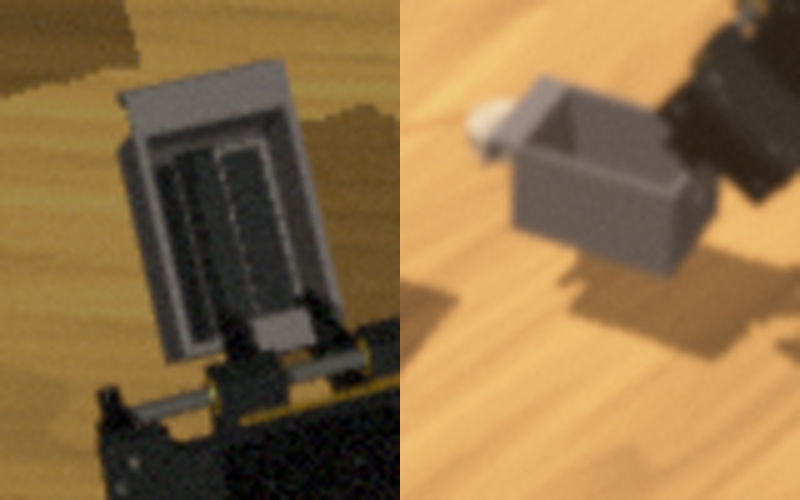

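The bin is lifted and looks level in both views, with the strips inside. Its lip runs from (120,98) to (283,62) and the tab top is at (283,328). I'll check its height and yaw, then carry it over.

```bash
python3 - <<'E'
from h import *
ct=lambda x,y:up((x,y),365,165,5);cs=lambda x,y:up((x-400,y),290,180,5)
a=tri(ct(121,97),cs(482,150));b=tri(ct(284,62),cs(545,76));print(a,b)
d=b[0]-a[0];print(np.degrees(np.arctan2(d[0],-d[1])))
f=tri(ct(168,360),cs(668,192));print("front left rim",f)
E
python3 d.py .5295 .1148 .235
```

```text
(array([ 0.61778916, -0.17875744,  0.14898209]), np.float64(0.0033953012080269484)) (array([ 0.6324398 , -0.24842759,  0.15593946]), np.float64(0.0008395816205953478))
11.875459095510752
front left rim (array([ 0.50227243, -0.19881897,  0.16784509]), np.float64(0.001113787862827202))
[ 0.5087 -0.2413  0.1864] [179.9031 -35.2469  15.7595] tool shift [ 0.1234 -0.3371  0.0271] axes [[0.786, 0.271, 0.556], [0.222, -0.963, 0.155], [0.577, 0.001, -0.817]] F [-0.4782  0.0517 -2.8011] [ 35.4368  -2.8326   4.3138 121.077  -39.8254  47.4265 -10.597 ]
```

```bash
python3 steer.py '.01 -.03 .002 0 .01;.025 -.068 .005 0 .01;.04 -.108 .008 0 .01;.054 -.147 .011 0 .01;.069 -.187 .015 0 .01;.083 -.225 .018 0 .01;.098 -.265 .021 0 .01;.1 -.28 .022 0 .01'; python3 d.py .5295 .1148 .235
```

```text
time_s: 12.92
tool_pos: [0.5338, 0.0557, 0.2234]
tool_rot: [179.9, -35.1, 15.9]
force: [0.7, 0.2, -2.5]
grip_width: 0.0236
grasp_force: 54.5
[0.5338 0.0557 0.2234] [179.9131 -35.055   15.8614] tool shift [ 0.0165 -0.058  -0.0027] axes [[0.787, 0.272, 0.553], [0.224, -0.962, 0.156], [0.574, 0.001, -0.819]] F [ 0.7068  0.2426 -2.5158] [  6.3327 -17.2161  -9.2571 128.2262 -17.0521  35.4128 -66.5392]
```

```bash
python3 steer.py '.008 -.03 0 0 .01;.0165 -.058 -.0027 0 .01;.0165 -.058 -.0027 0 .01;.0165 -.058 -.0027 0 .01'
python3 - <<'E'
from cell import env
import cv2,numpy as np
t=env.read_camera("top")["color"];s=env.read_camera("side")["color"]
cv2.imwrite("pics/g5.png",np.hstack([cv2.resize(x,(400,400),interpolation=2) for x in(t[60:260,120:320],s[130:330,110:310])]))
for i,x in enumerate((t,s)): cv2.imwrite(f"pics/raw5_{i}.png",x)
E
python3 d.py .5487 .1202 .235
```

```text
time_s: 13.25
tool_pos: [0.5315, 0.1154, 0.2329]
tool_rot: [179.9, -34.8, 16.2]
force: [-0.5, 0.1, -1.9]
grip_width: 0.0238
grasp_force: 54.5
[0.5319 0.1119 0.2326] [179.8881 -34.7993  15.8243] tool shift [ 0.0165 -0.0034  0.0085] axes [[0.79, 0.272, 0.55], [0.224, -0.962, 0.154], [0.571, 0.002, -0.821]] F [-0.2591 -0.0892 -3.092 ] [ -3.327  -17.1586  -9.0554 126.9883  -7.3804  35.3642 -82.3374]
```

```bash
python3 steer.py '.0165 -.0034 .0085 0 .01;.0165 -.0034 .0085 0 .01' ; python3 d.py .6012 .1348 .235
```

```text
time_s: 13.52
tool_pos: [0.5513, 0.1198, 0.237]
tool_rot: [179.9, -35.1, 15.7]
force: [0.5, 0.6, -2.2]
grip_width: 0.0236
grasp_force: 54.5
[0.5513 0.1198 0.237 ] [179.8961 -35.0538  15.6779] tool shift [ 0.0414 -0.001   0.0315] axes [[0.788, 0.269, 0.553], [0.221, -0.963, 0.153], [0.574, 0.001, -0.819]] F [ 0.4922  0.6397 -2.2105] [ -2.9436 -14.5922 -10.0722 124.6641  -6.4494  34.7942 -83.7078]
```

```bash
python3 steer.py '.012 -.0005 .009 0 .01;.024 -.001 .018 0 .01;.034 -.001 .026 0 .01;.0414 -.001 .0315 0 .01;.0414 -.001 .0315 0 .01'
python3 - <<'E'
from cell import env
import cv2,numpy as np
t=env.read_camera("top")["color"];s=env.read_camera("side")["color"]
cv2.imwrite("pics/g6.png",np.hstack([cv2.resize(x,(400,500),interpolation=2) for x in(t[90:215,170:270],s[165:290,140:240])]))
E
python3 d.py .6012 .1348 .195
```

```text
time_s: 13.93
tool_pos: [0.6004, 0.1344, 0.2341]
tool_rot: [179.9, -34.9, 15.7]
force: [-0.0, -0.5, -2.8]
grip_width: 0.0232
grasp_force: 54.5
[0.5989 0.1345 0.2339] [179.8588 -34.8779  15.7534] tool shift [-0.0204  0.0003  0.0332] axes [[0.79, 0.27, 0.551], [0.223, -0.963, 0.153], [0.572, 0.002, -0.82]] F [-0.8549 -0.4903 -2.6237] [ -2.5853  -7.5685 -11.4361 119.2858  -3.8855  33.304  -86.1066]
```

View pics/g6.png

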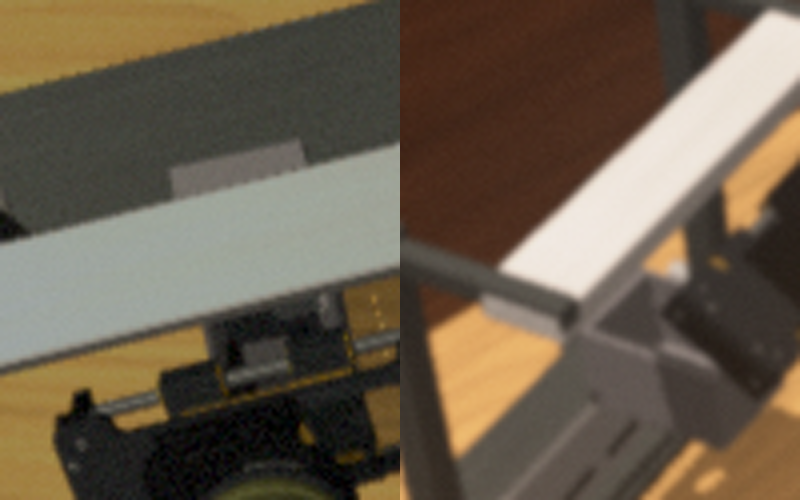

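Lip back corners are visible behind the bar at top-view crop (170,168) and (302,142), and the gripper clears the bar. I'll check the lip's position in the stand frame.

Run:
```python
from h import *
y=np.radians(15.6);ex=np.array([np.cos(y),np.sin(y),0]);ey=np.array([-ex[1],ex[0],0]);S=np.array([.706,.161,0])
ct=lambda x,y:up((x,y),170,90,4)
for z in(.195,.205):
  for c in((170,168),(302,142)):
    p=plane("top",ct(*c),z);print(z,p,(p-S)@ex,(p-S)@ey)
```

```text
0.195 [0.71061132 0.19661859 0.195     ] 0.01401999725444559 0.03306641418388906
0.195 [0.72596815 0.12804314 0.195     ] 0.010369817519229965 -0.03711264812244677
0.205 [0.70804828 0.19448565 0.205     ] 0.010977780916898971 0.031701305207005794
0.205 [0.72326603 0.12653124 0.205     ] 0.007360658415293366 -0.03784219232568093
```

Bin origin is about -55 mm in x and -2 mm in y, which fits. I'll lower in small steps, checking the force after each one.

```bash
cat > chk.py <<'E'
import sys
from cell import env
o=env.get_obs();f=o['force'];print(o['time_s'],o['tool_pos'].round(4),f.round(1),o['wrist_torque'].round(2))
sys.exit(bool(f[2]>float(sys.argv[1]) or abs(f[:2]).max()>4))
E
python3 steer.py '-.0014 0 .002 0 .01;-.0029 0 .0041 0 .01;-.0043 0 .0061 0 .01;-.0057 0 .0082 0 .01;-.0057 0 .0082 0 .01' >/dev/null; python3 chk.py -0.5 || exit
python3 steer.py '-.0014 0 .002 0 .01;-.0029 0 .0041 0 .01;-.0043 0 .0061 0 .01;-.0057 0 .0082 0 .01;-.0057 0 .0082 0 .01' >/dev/null; python3 chk.py -0.5 || exit
python3 steer.py '-.0014 0 .002 0 .01;-.0029 0 .0041 0 .01;-.0043 0 .0061 0 .01;-.0043 0 .0061 0 .01' >/dev/null; python3 chk.py -0.5 || exit
python3 steer.py '-.0014 0 .002 0 .01;-.0029 0 .0041 0 .01;-.0029 0 .0041 0 .01' >/dev/null; python3 chk.py -0.5 || exit
python3 steer.py '-.0014 0 .002 0 .01;-.0029 0 .0041 0 .01;-.0029 0 .0041 0 .01' >/dev/null; python3 chk.py -0.5 || exit
```

```text
14.45 [0.5987 0.1357 0.2241] [-0.6 -0.3 -2.1] [-0.33  1.14  0.01]
14.8667 [0.599  0.1357 0.214 ] [-0.7 -0.2 -2.3] [-0.33  1.12 -0.01]
15.2 [0.599  0.1357 0.2066] [ 0.   0.  -2.5] [-0.27  1.12 -0.02]
15.45 [0.599  0.1356 0.2017] [-0.1 -0.2 -2.6] [-0.24  1.15 -0.01]
15.7 [0.599  0.1356 0.1967] [ 0.   0.1 -3.5] [-0.33  1.11  0.02]
```

```bash
sed -i 's/sys.exit(bool(/sys.exit(bool(abs(o["wrist_torque"][1]-1.13)>.25 or /' chk.py
python3 steer.py '-.0014 0 .002 0 .01;-.0022 0 .003 0 .01;-.0022 0 .003 0 .01' >/dev/null; python3 chk.py -0.5 || exit
python3 steer.py '-.0014 0 .002 0 .01;-.0022 0 .003 0 .01;-.0022 0 .003 0 .01' >/dev/null; python3 chk.py -0.5 || exit
python3 steer.py '-.0014 0 .002 0 .01;-.0022 0 .003 0 .01;-.0022 0 .003 0 .01' >/dev/null; python3 chk.py -0.5 || exit
python3 steer.py '-.0007 0 .001 0 .01;-.0014 0 .002 0 .01;-.0014 0 .002 0 .01' >/dev/null; python3 chk.py -0.5 || exit
python3 steer.py '-.0007 0 .001 0 .01;-.0014 0 .002 0 .01;-.0014 0 .002 0 .01' >/dev/null; python3 chk.py -0.5 || exit
python3 steer.py '-.0007 0 .001 0 .01;-.0014 0 .002 0 .01;-.0014 0 .002 0 .01' >/dev/null; python3 chk.py -0.5 || exit
python3 steer.py '-.0007 0 .001 0 .01;-.0014 0 .002 0 .01;-.0014 0 .002 0 .01' >/dev/null; python3 chk.py -0.5 || exit
python3 steer.py '-.0007 0 .001 0 .01;-.0014 0 .002 0 .01;-.0014 0 .002 0 .01' >/dev/null; python3 chk.py -0.5 || exit
```

```text
15.95 [0.5991 0.1356 0.1933] [-0.2 -0.5 -3.7] [-0.27  1.05  0.01]
16.2 [0.599  0.1356 0.1896] [-0.1 -0.2 -2.3] [-0.31  1.09  0.04]
16.45 [0.5989 0.1356 0.1858] [-0.7 -0.6 -3.3] [-0.3   1.12  0.06]
16.7 [0.599  0.1356 0.1836] [ 0.3 -0.  -2.3] [-0.29  1.13 -0.07]
16.95 [0.599  0.1356 0.1811] [-1.  -0.9 -2.3] [-0.29  1.13  0.04]
17.2 [0.599  0.1356 0.1786] [-0.1 -0.1 -3. ] [-0.31  1.1  -0.03]
17.45 [0.5992 0.1356 0.1764] [-0.4 -0.  -2.3] [-0.25  1.01 -0.02]
17.7 [0.5996 0.1357 0.1745] [ 1.6 -0.3 -1.1] [-0.29  0.67  0.04]
```

Contact came with a +x push, probably the flare riding on the rail's back edge. I'll back up slightly, shift 3 mm in toward the rail, and feel again.

```bash
sed -i 's/>.25 or/>.3 or/' chk.py
python3 steer.py '.0009 0 -.0012 0 .01;.0034 0 .0005 0 .01;.0034 0 .0005 0 .01;.0034 0 .0005 0 .01' >/dev/null; python3 chk.py -0.5 || exit
python3 steer.py '-.0007 0 .001 0 .01;-.0014 0 .002 0 .01;-.0014 0 .002 0 .01' >/dev/null; python3 chk.py -0.5 || exit
python3 steer.py '-.0007 0 .001 0 .01;-.0014 0 .002 0 .01;-.0014 0 .002 0 .01' >/dev/null; python3 chk.py -0.5 || exit
python3 steer.py '-.0007 0 .001 0 .01;-.0014 0 .002 0 .01;-.0014 0 .002 0 .01' >/dev/null; python3 chk.py -0.5 || exit
python3 steer.py '-.0007 0 .001 0 .01;-.0014 0 .002 0 .01;-.0014 0 .002 0 .01' >/dev/null; python3 chk.py -0.5 || exit
python3 steer.py '-.0007 0 .001 0 .01;-.0014 0 .002 0 .01;-.0014 0 .002 0 .01' >/dev/null; python3 chk.py -0.5 || exit
```

```text
18.0333 [0.602  0.1364 0.1754] [-0.3  0.3 -2.7] [-0.33  1.09  0.04]
18.2833 [0.6022 0.1364 0.1731] [ 0.3 -0.2 -2.3] [-0.25  0.95 -0.01]
18.5333 [0.6027 0.1366 0.1713] [ 2.5  0.2 -2. ] [-0.19  0.49  0.03]
```

The contact height dropped 3 mm for a 3 mm shift, which confirms the flare. I'll shift in 4 mm more.

```bash
python3 steer.py '.0009 0 -.0012 0 .01;.0025 0 0 0 .01;.0042 0 .0011 0 .01;.0042 0 .0011 0 .01;.0042 0 .0011 0 .01' >/dev/null; python3 chk.py -0.5 || exit
python3 steer.py '-.0007 0 .001 0 .01;-.0014 0 .002 0 .01;-.0014 0 .002 0 .01' >/dev/null; python3 chk.py -0.5 || exit
python3 steer.py '-.0007 0 .001 0 .01;-.0014 0 .002 0 .01;-.0014 0 .002 0 .01' >/dev/null; python3 chk.py -0.5 || exit
python3 steer.py '-.0007 0 .001 0 .01;-.0014 0 .002 0 .01;-.0014 0 .002 0 .01' >/dev/null; python3 chk.py -0.5 || exit
python3 steer.py '-.0007 0 .001 0 .01;-.0014 0 .002 0 .01;-.0014 0 .002 0 .01' >/dev/null; python3 chk.py -0.5 || exit
python3 steer.py '-.0007 0 .001 0 .01;-.0014 0 .002 0 .01;-.0014 0 .002 0 .01' >/dev/null; python3 chk.py -0.5 || exit
```

```text
18.95 [0.6057 0.1375 0.1718] [-0.4 -0.2 -2.9] [-0.32  1.08 -0.05]
19.2 [0.6057 0.1375 0.1693] [-1.3  0.6 -3.2] [-0.31  1.14 -0.01]
19.45 [0.6058 0.1375 0.167 ] [-0.9 -0.  -2.5] [-0.35  1.22 -0.06]
19.7 [0.6059 0.1375 0.1646] [-1.5 -0.3 -2.6] [-0.44  1.28  0.02]
19.95 [0.6059 0.1375 0.1622] [-2.7 -1.3 -2.6] [-0.47  1.51 -0.01]
```

Now the force is in -x with the lip over the rail: the slack is being used up by a bin yaw error of about 3°. I'll lift 2 mm, ease back 1 mm, turn -3° and go on.

```bash
python3 steer.py '.0011 0 -.0016 0 .01;.0003 0 -.0022 -1.5 .01;.0003 0 -.0022 -3 .01;.0003 0 -.0022 -3 .01;.0003 0 -.0022 -3 .01' >/dev/null; python3 chk.py -0.5 || exit
python3 steer.py '-.0007 0 .001 0 .01;-.0014 0 .002 0 .01;-.0014 0 .002 0 .01' >/dev/null; python3 chk.py -0.5 || exit
python3 steer.py '-.0007 0 .001 0 .01;-.0014 0 .002 0 .01;-.0014 0 .002 0 .01' >/dev/null; python3 chk.py -0.5 || exit
python3 steer.py '-.0007 0 .001 0 .01;-.0014 0 .002 0 .01;-.0014 0 .002 0 .01' >/dev/null; python3 chk.py -0.5 || exit
python3 steer.py '-.0007 0 .001 0 .01;-.0014 0 .002 0 .01;-.0014 0 .002 0 .01' >/dev/null; python3 chk.py -0.5 || exit
```

```text
20.3667 [0.6056 0.1375 0.1651] [ 0.2  0.2 -3.1] [-0.29  1.08 -0.03]
20.6167 [0.605  0.1372 0.1617] [ 0.3  1.  -2.4] [-0.34  1.09 -0.  ]
20.8667 [0.6058 0.1373 0.1603] [-0.1 -0.4 -0.9] [-0.09  0.73  0.03]
```

The lip is catching on the rail: Fz rose from -2.8 to -0.9 and the torque dropped. I'll ease the grip so the bin can pivot level, and keep lowering gently.

```bash
sed -i 's/abs(o\["wrist_torque"\]\[1\]-1.13)>.3 or/0 or/' chk.py
python3 steer.py '0 0 0 0 .01;0 0 0 0 .01' 20 ; python3 chk.py 3 || exit
python3 steer.py '-.0004 0 .0006 0 .01;-.0007 0 .001 0 .01;-.0007 0 .001 0 .01' 20 >/dev/null; python3 chk.py 3 || exit
python3 steer.py '-.0004 0 .0006 0 .01;-.0007 0 .001 0 .01;-.0007 0 .001 0 .01' 20 >/dev/null; python3 chk.py 3 || exit
python3 steer.py '-.0004 0 .0006 0 .01;-.0007 0 .001 0 .01;-.0007 0 .001 0 .01' 20 >/dev/null; python3 chk.py 3 || exit
```

```text
time_s: 21.03
tool_pos: [0.6055, 0.1368, 0.1602]
tool_rot: [177.7, -35.0, 19.5]
force: [-1.3, -2.1, 1.0]
grip_width: 0.0241
grasp_force: 20.0
21.0333 [0.6055 0.1368 0.1602] [-1.3 -2.1  1. ] [-0.31  0.83 -0.35]
21.2833 [0.6051 0.1372 0.1592] [-8.5 -1.5  6.1] [-0.34  1.12 -0.3 ]
```

```bash
python3 steer.py '.0006 0 -.0008 0 .01;.0006 0 -.0008 0 .01;.0006 0 -.0008 0 .01' 20 ; python3 chk.py 8
python3 steer.py '-.0006 0 -.0004 0 .01;-.0012 0 -.0009 0 .01;-.0012 0 -.0009 0 .01' 20 >/dev/null; python3 chk.py 8
```

```text
time_s: 21.53
tool_pos: [0.6052, 0.1371, 0.1596]
tool_rot: [177.7, -35.0, 19.5]
force: [-3.1, -1.6, 2.8]
grip_width: 0.0237
grasp_force: 20.0
21.5333 [0.6052 0.1371 0.1596] [-3.1 -1.6  2.8] [-0.27  0.93 -0.28]
21.7833 [0.6039 0.1368 0.1596] [-0.4 -0.  -0.2] [-0.12  0.55 -0.09]
```

```bash
python3 steer.py '-.0004 0 .0006 0 .01;-.0006 0 .0008 0 .01;-.0006 0 .0008 0 .01' 15 >/dev/null; python3 chk.py 3 || exit
python3 steer.py '-.0004 0 .0006 0 .01;-.0006 0 .0008 0 .01;-.0006 0 .0008 0 .01' 12 >/dev/null; python3 chk.py 3 || exit
python3 steer.py '-.0004 0 .0006 0 .01;-.0006 0 .0008 0 .01;-.0006 0 .0008 0 .01' 10 >/dev/null; python3 chk.py 3 || exit
python3 steer.py '-.0004 0 .0006 0 .01;-.0006 0 .0008 0 .01;-.0006 0 .0008 0 .01' 10 >/dev/null; python3 chk.py 3 || exit
```

```text
22.0333 [0.6039 0.1365 0.1584] [ 0.4 -0.6  0.1] [-0.21  0.5  -0.12]
22.2833 [0.6036 0.1365 0.1575] [-0.9 -0.   1. ] [-0.31  0.7  -0.24]
22.5333 [0.6031 0.1368 0.1563] [-5.2 -1.   3.3] [-0.17  1.   -0.13]
```

The back wall now bears on the rail, so the bin is nearly in its hanging pose. I'll relieve the side load, then loosen the grip gradually.

```bash
python3 steer.py '-.0004 0 -.0003 0 .01;-.0008 0 -.0006 0 .01;-.0008 0 -.0006 0 .01' 8 >/dev/null; python3 chk.py 8
python3 steer.py '0 0 0 0 .01;0 0 0 0 .01;0 0 0 0 .01;0 0 0 0 .01' 4 ; python3 chk.py 8
```

```text
22.7833 [0.6026 0.1363 0.1562] [-0.1 -0.3 -0.8] [-0.14  0.68 -0.05]
time_s: 23.12
tool_pos: [0.6027, 0.1362, 0.1563]
tool_rot: [177.7, -34.9, 19.5]
force: [0.3, 0.5, -1.3]
grip_width: 0.0239
grasp_force: 4.0
23.1167 [0.6027 0.1362 0.1563] [ 0.3  0.5 -1.3] [-0.14  0.83  0.01]
```

```bash
python3 steer.py '-.0004 0 .0006 0 .01;-.0006 0 .0008 0 .01;-.0006 0 .0008 0 .01' 3 >/dev/null; python3 chk.py 2 || exit
python3 steer.py '-.0004 0 .0006 0 .01;-.0006 0 .0008 0 .01;-.0006 0 .0008 0 .01' 3 >/dev/null; python3 chk.py 2 || exit
python3 steer.py '-.0004 0 .0006 0 .01;-.0006 0 .0008 0 .01;-.0006 0 .0008 0 .01' 3 >/dev/null; python3 chk.py 2 || exit
python3 steer.py '0 0 0 0 .01;0 0 0 0 .01;0 0 0 0 .01' 3 ; python3 chk.py 8
python3 - <<'E'
from cell import env
import cv2,numpy as np
for n in("top","side"): cv2.imwrite(f"pics/pre_{n}.png",env.read_camera(n)["color"])
E
```

```text
23.3667 [0.6025 0.1362 0.1554] [-1.7 -0.4  0.5] [-0.19  0.96 -0.04]
23.6167 [0.6024 0.1363 0.1544] [-3.5 -0.4  1.1] [-0.06  1.14  0.1 ]
23.8667 [0.6026 0.1363 0.1535] [-4.5  0.6  1.8] [-0.02  1.16  0.15]
```

```bash
python3 steer.py '-.0004 0 -.0003 0 .01;-.0005 0 -.0004 0 .01;-.0005 0 -.0004 0 .01;-.0005 0 -.0004 0 .01' 3 ; python3 chk.py 8
python3 steer.py '0 0 0 0 .027;0 0 0 0 .027;0 0 0 0 .03;0 0 0 0 .03;0 0 0 0 .03;0 0 0 0 .03' 3; python3 chk.py 8
```

```text
time_s: 24.2
tool_pos: [0.6026, 0.1361, 0.154]
tool_rot: [177.7, -35.0, 19.5]
force: [1.4, 2.5, -1.2]
grip_width: 0.0246
grasp_force: 3.0
24.2 [0.6026 0.1361 0.154 ] [ 1.4  2.5 -1.2] [0.07 0.54 0.18]
time_s: 24.7
tool_pos: [0.6022, 0.1356, 0.1537]
tool_rot: [177.7, -35.0, 19.5]
force: [-0.2, 0.3, -0.5]
grip_width: 0.0298
grasp_force: 0.0
24.7 [0.6022 0.1356 0.1537] [-0.2  0.3 -0.5] [-0.16  0.67 -0.01]
```

```bash
python3 steer.py '0 0 0 0 .04;0 0 0 0 .05;0 0 0 0 .05;0 0 0 0 .05;0 0 -.005 0 .05;0 0 -.012 0 .05;0 0 -.02 0 .05;0 0 -.03 0 .05'; python3 chk.py 3 || exit
python3 steer.py '-.01 0 -.015 0 .05;-.02 0 -.03 0 .05;-.03 0 -.045 0 .05;-.045 0 -.045 0 .05;-.06 0 -.045 0 .05;-.06 0 -.045 0 .05'; python3 chk.py 3
python3 - <<'E'
from cell import env
import cv2,numpy as np
t=env.read_camera("top")["color"];s=env.read_camera("side")["color"]
cv2.imwrite("pics/g7.png",np.hstack([cv2.resize(x,(400,500),interpolation=2) for x in(t[90:215,170:270],s[165:290,140:240])]))
E
```

```text
time_s: 25.37
tool_pos: [0.585, 0.1312, 0.1787]
tool_rot: [177.7, -34.9, 19.5]
force: [-0.0, -0.4, -0.3]
grip_width: 0.0501
grasp_force: 0.0
25.3667 [0.585  0.1312 0.1787] [-0.  -0.4 -0.3] [-0.25  0.64  0.01]
time_s: 25.87
tool_pos: [0.5115, 0.1069, 0.1793]
tool_rot: [177.7, -34.8, 19.5]
force: [-1.4, 0.6, -1.0]
grip_width: 0.0501
grasp_force: 0.0
25.8667 [0.5115 0.1069 0.1793] [-1.4  0.6 -1. ] [-0.17  0.65 -0.03]
```

View pics/g7.png

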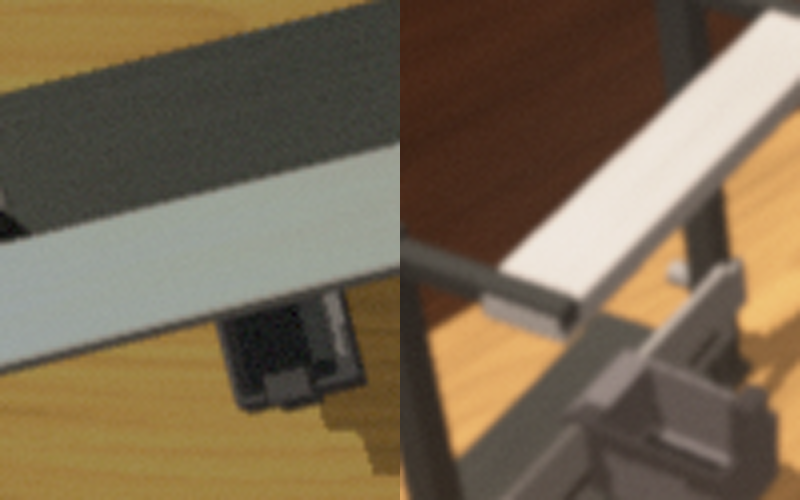

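The bin hangs square on the rail under the bar, with its tab at crop (288,383), the strips dark inside it and the gripper clear. Handing in.

```bash
python3 -c "
from cell import env
print(env.sign_off())"
```

```text
the job is handed in; nothing more can be done
None
```

I handed the job in at about 26 s: the bin hangs by its lip from the rail, looking square, near the middle and with the strips inside in the last picture; the gripper is clear, and `env.sign_off()` returned no verdict.

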